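# Lay the tea tray and the coffee tray on a guest-room desk

## Task

Lay the two drinks trays on the guest-room desk: the tea tray, the long one with three wells, gets the mug, the square tea tin and the little steel milk jug; the coffee tray, the short one with two wells, gets the espresso cup and the round coffee canister. Stand each thing upright in the well made for it: the tin in the square well, the mug and the canister in the wide round well of their tray, the jug and the cup in the narrow round one. Set them down gently instead of dropping them, knock nothing over and leave the water bottle and the drinking glass where they are.

Things in the scene. Friction and masses are not known exactly. Their poses are not given: they have to be found in the camera images.
- tea_tray: Tea tray, fixed: dark wooden board 105 x 305 mm, 14 mm thick, long side along its y axis, turned up to 7 degrees. Origin: centre of its underside, z up. Three wells on x = 0, 7 mm deep (cork floor 7 mm above the desk): y = -100 mm wide round, diameter 80 mm (mug); y = 0 square, 66 x 66 mm, sides along x and y (tin); y = +100 mm narrow round, diameter 62 mm (jug).
- coffee_tray: Coffee tray, fixed: dark wooden board 105 x 205 mm, 14 mm thick, long side along its y axis, turned up to 7 degrees. Origin: centre of its underside, z up. Two round wells on x = 0, 7 mm deep (floor 7 mm above the desk, cork): at y = -50 mm the wide one, diameter 80 mm (canister); at y = +50 mm the narrow one, diameter 60 mm (espresso cup).
- mug: White ceramic mug, straight-sided, 64 mm in diameter, 88 mm tall, about 0.22 kg, standing on the desk; its handle points along its +y axis and reaches 68 mm from the axis, so grip it across its x axis. Origin: centre of its underside, z up along its axis.
- espresso_cup: White ceramic espresso cup, 56 mm tall, about 0.12 kg, standing on the desk: foot 44 mm in diameter, widening to 58 mm at 22 mm height and straight from there to the rim; its handle (at 19 to 50 mm height) points along its +y axis and reaches 47 mm from the axis, so grip it across its x axis. Origin: centre of its underside, z up along its axis.
- tea_tin: Square aluminium tea tin, 50 x 50 mm (its lid 51 x 51 mm, above 64 mm height), 83 mm tall in all, about 0.16 kg, standing on the desk; sides along its x and y axes. Origin: centre of its underside, z up along its axis.
- milk_jug: Small open steel milk jug, 72 mm tall, about 0.14 kg, standing on the desk: 46 mm in diameter at the foot, tapering to 41 mm at the rim; its handle points along its +y axis and reaches 45 mm from the axis, a short spout points along -y, so grip it across its x axis. Origin: centre of its underside, z up along its axis.
- coffee_canister: Round steel coffee canister with a lid, 64 mm in diameter, 88 mm tall plus a small black knob to 100 mm, about 0.25 kg, standing on the desk. Origin: centre of its underside, z up along its axis.
- water_bottle: Glass water bottle, 62 mm in diameter, 195 mm tall, beyond one end of the trays. Leave alone. Origin: centre of its underside, z up along its axis.
- tumbler: Empty clear drinking glass, 68 mm in diameter at the rim, 95 mm tall, beyond the other end of the trays. Leave alone. Origin: centre of its underside, z up along its axis.
Not all that is in view belongs to the job. What is shaped like the espresso_cup but red is not meant.

How it is judged (in metres and radians):
At the end, for the whole second after the job is handed in: Each thing stands in its well of the right tray: within 12 mm of the well centre along each tray axis, underside on the well floor within 2.5 mm, upright within 0.08 rad, released and at rest; water bottle and drinking glass within 30 mm of where they were (x of mug in the frame of tea_tray between -0.012 and 0.012 m and y of mug in the frame of tea_tray between -0.112 and -0.088 m and z of mug in the frame of tea_tray between 0.004 and 0.0095 m and angle between each of mug, tea_tin, milk_jug, coffee_canister, espresso_cup's own z axis and vertical below 0.08 rad and linear speed of each of mug, tea_tin, milk_jug, coffee_canister, espresso_cup below 0.02 m/s and angular speed of each of mug, tea_tin, milk_jug, coffee_canister, espresso_cup below 0.2 rad/s and x of tea_tin in the frame of tea_tray between -0.012 and 0.012 m and y of tea_tin in the frame of tea_tray between -0.012 and 0.012 m and z of tea_tin in the frame of tea_tray between 0.004 and 0.0095 m and x of milk_jug in the frame of tea_tray between -0.012 and 0.012 m and y of milk_jug in the frame of tea_tray between 0.088 and 0.112 m and z of milk_jug in the frame of tea_tray between 0.004 and 0.0095 m and x of coffee_canister in the frame of coffee_tray between -0.012 and 0.012 m and y of coffee_canister in the frame of coffee_tray between -0.062 and -0.038 m and z of coffee_canister in the frame of coffee_tray between 0.004 and 0.0095 m and x of espresso_cup in the frame of coffee_tray between -0.012 and 0.012 m and y of espresso_cup in the frame of coffee_tray between 0.038 and 0.062 m and z of espresso_cup in the frame of coffee_tray between 0.004 and 0.0095 m and distance of each of water_bottle, tumbler from where it was at the start of the episode below 0.03 m); the robot touches nothing.
It fails at once if one of the five things, the bottle or the drinking glass is knocked over (tipped by more than 0.6 rad) (angle between any of mug, tea_tin, milk_jug, coffee_canister, espresso_cup, water_bottle, tumbler's own z axis and vertical above 0.6 rad).
It fails at once if the water bottle or the drinking glass is moved by more than 30 mm (distance of any of water_bottle, tumbler from where it was at the start of the episode above 0.03 m).
It fails at once if one of the five things is dropped (comes down on tray or desk faster than 0.6 m/s, a fall of some 20 mm) ((height (world z) of mug below 0.03 m and linear speed of mug above 0.6 m/s) or (height (world z) of tea_tin below 0.03 m and linear speed of tea_tin above 0.6 m/s) or (height (world z) of milk_jug below 0.03 m and linear speed of milk_jug above 0.6 m/s) or (height (world z) of coffee_canister below 0.03 m and linear speed of coffee_canister above 0.6 m/s) or (height (world z) of espresso_cup below 0.03 m and linear speed of espresso_cup above 0.6 m/s)).
It also fails if it takes over 128 s, if anything falls off the work surface, if the arm or the gripper's body presses on something with over 40 N, if the wrist force passes 120 N, or if a joint passes its speed limit or range.

## Robot

A 7-joint arm with a two-finger parallel gripper is mounted at the origin on the work surface. World frame = base frame: x ahead of the robot, y to its left, z up, the work surface at z = 0. Lengths are in mm, angles in rad, forces in N, time in s.
With the tool pointing down it reaches from about 400 to 850 mm from the base axis. Payload 4.5 kg.
Tool frame: the origin (TCP) lies at the very end of the fingers, on their centre line; the grasp point (between the pads) lies 19 mm behind it; z points along the fingers, y is the line along which they close (so a half turn about z gives the same grasp; the last joint's range is limited). The gripper opens to 85 mm and grips with 20 to 120 N. Pads are 22 mm wide; open, the fingers measure 114 mm over their backs; the gripper's body (76 mm by 85 mm) begins 54 mm behind the grasp point. The pads swing forward as they close: fully open they stand 13 mm farther back than shut.
Start: joints at [1.288, 0.689, -0.195, 1.565, 0.157, 0.902, -0.215], TCP at [194.734, -593.913, 231.317] pointing down, gripper open.
Joint ranges: [-3.01, 3.01], [-0.46, 2.08], [-1.47, 1.51], [0.13, 2.56], [-1, 4.14], [0.04, 2.09], [-2.66, 2.66]. Speed limits (rad/s): [2.57, 2.57, 3.14, 3.14, 3.14, 3.14, 3.14].

## Interface

Orientations are given as a unit quaternion [x, y, z, w].
In Python, from station import arm, get_image, get_calibration gives the robot as it stands. The module is installed in compiled form; this text tells all that it offers.
- The arm moves only by the tool send_rows, never from a script. Its argument "commands" is a list of rows, each a list of 7 numbers: the shift along the world's x, y, z in units of 40 mm (1.0 is 40 mm), then the turn, a rotation vector about the world's x, y, z in units of 5 degrees (1.0 is 5 degrees), then the opening, from 0 (shut) to 1 (fully open). In form: [[tx, ty, tz, rx, ry, rz, gripper], ...]. A call has 1 to 5 rows; each row is the pose to reach, as a shift and turn from the pose commanded when the call began; what a row does not reach only later rows make up. A row lasts 1/12 s, in which the tool goes at most 41.7 mm and 7.16 degrees, less where a joint would pass 70% of its speed; a pose out of reach is approached as far as the arm can. A call with a gripper value outside its range is refused whole. The fingers move at their own pace and stop on an object; the grip force is fixed at half the most. Time passes only in rows, so rows that repeat a pose let the fingers close. It gives the time, the measured TCP pose, the force, the opening and the grip force at its end, in the units of the state.
- arm.read_state(): the state, without advancing time (a new reading comes with each control period).
- get_image(name): name is "scene" or "side" or "wrist"; returns the picture (420x560x3 uint8, red, green, blue); there is no depth.
- get_calibration(name): a dict with "fovy" (degrees; the focal length in pixels is half the picture's height over the tangent of half this angle, whatever the lens; pixels are square), "cx", "cy" (the principal point, pixels), "k1" (the pictures are not rectified: a ray, as slopes to the right and down, at radius r is drawn at 1 + k1 r^2 times it, then the intrinsics apply), "view" (4x4, takes a point from world to camera coordinates); the wrist camera has in their place "hand_eye" (4x4, takes a point from camera to tool coordinates, whose origin is the TCP and whose axes are the flange's). Camera axes: x right, y down, z forward; pixel columns grow to the right and rows downward; lengths in mm; the calibration is good to about 2 mm. A picture is of the moment at which its call begins: read the wrist's pose just before it. get_calibration takes no time and is no camera call.
- arm.sign_off(): hands the job in; it is judged then, once.
The state is a dict: "time_s": time; "q": joint angles; "joint_vel": joint speeds; "effort": joint torques, N m; "position": TCP position; "tool_rot": TCP orientation; "ft_force": force on the tool from outside, world axes, zero at the start; "moment": the same for the moment, N m; "gripper_width": finger opening in mm; "grasp_force": force on a finger pad.
Only numpy, scipy, OpenCV 4.12 (cv2) and the standard library are available. Lean on these libraries where they do the work, as an engineer would, in place of code of your own. Each camera call takes 0.05 s, during which the arm holds its last target. There are 200 camera calls.

## Working session

There is one attempt and no reset: what is moved stays moved. The work goes in short steps, Python scripts to look and compute and a tool call to move; the robot and the scene stay as the last step left them, time stands still between calls to the robot, and variables do not carry over. Pictures are saved under pics/ and viewed, at most 14 in all, crops included, and the job is handed in when it is done.

Besides the shell and the picture viewer there is one more tool, called after "Call:" as name(argument=value, ...) on one line, values as JSON. send_rows: Moves the arm, as the interface text tells. Its arguments: {"type":"object","properties":{"commands":{"type":"array","items":{"type":"array","items":{"type":"number"}}}},"required":["commands"]}

```bash
mkdir -p pics; cat > h.py <<'E'
import numpy as np,cv2
from scipy.spatial.transform import Rotation as R
from station import arm,get_image,get_calibration
def snap(name,fn=None):
    s=arm.read_state(); im=get_image(name)
    np.save(f'pics/{fn or name}.npy',im); np.save(f'pics/{fn or name}_pose.npy',np.r_[s['position'],s['tool_rot']])
    cv2.imwrite(f'pics/{fn or name}.png',im[:,:,::-1]); return im
def cam(name,fn=None):
    c=get_calibration(name); f=210/np.tan(np.radians(c['fovy']/2))
    if name=='wrist':
        p=np.load(f'pics/{fn or name}_pose.npy'); T=np.eye(4);T[:3,:3]=R.from_quat(p[3:]).as_matrix();T[:3,3]=p[:3]
        V=np.linalg.inv(T@np.array(c['hand_eye']))
    else: V=np.array(c['view'])
    return f,c['cx'],c['cy'],c['k1'],V
def pix2w(name,uv,z,fn=None):
    f,cx,cy,k,V=cam(name,fn); out=[]
    C=np.linalg.inv(V)
    for u,v in uv:
        d=np.array([(u-cx)/f,(v-cy)/f]); s=d.copy()
        for _ in range(20): s=d/(1+k*(s@s))
        r=C[:3,:3]@np.array([s[0],s[1],1]); t=(z-C[2,3])/r[2]
        out.append((C[:3,3]+t*r)[:2])
    return np.array(out)
def w2pix(name,P,fn=None):
    f,cx,cy,k,V=cam(name,fn); P=np.atleast_2d(P); q=P@V[:3,:3].T+V[:3,3]
    s=q[:,:2]/q[:,2:]; s=s*(1+k*(s**2).sum(1))[:,None]
    return s*f+[cx,cy]
E
python3 - <<'E'
from h import *
np.set_printoptions(suppress=True,precision=3)
for n in('scene','side'): snap(n); c=cam(n);print(n,c[:4],np.linalg.inv(c[4]))
snap('wrist');print(get_calibration('wrist'));print(arm.read_state())
E
```

```text
scene (np.float64(420.72585283604576), 282.1059704817748, 213.07907301557103, -0.041625737703076766) [[   0.57     0.525   -0.632 1320.141]
 [   0.821   -0.344    0.455 -606.917]
 [   0.022   -0.778   -0.628  865.437]
 [   0.       0.       0.       1.   ]]
side (np.float64(401.92388130623226), 279.6703268417804, 214.5761457221127, -0.06807083570325016) [[  -0.852   -0.39     0.348   29.295]
 [  -0.523    0.615   -0.591  763.769]
 [   0.017   -0.686   -0.728 1005.181]
 [   0.       0.       0.       1.   ]]
{'fovy': 60.176551468260605, 'cx': 277.13844021759735, 'cy': 202.66490958762677, 'k1': -0.07975854746871137, 'hand_eye': array([[  -0.   ,   -0.965,   -0.264,   66.409],
       [   1.   ,   -0.001,    0.   ,   -0.396],
       [  -0.001,   -0.264,    0.965, -142.306],
       [   0.   ,    0.   ,    0.   ,    1.   ]])}
{'time_s': 0.15, 'q': array([ 1.288,  0.69 , -0.195,  1.566,  0.157,  0.902, -0.215]), 'joint_vel': array([-0.001, -0.001,  0.001, -0.004,  0.001,  0.001, -0.   ]), 'effort': array([ -0.001, -53.994,  -1.268, -15.872,   0.009,   0.007,  -0.   ]), 'position': array([ 194.533, -593.454,  230.671]), 'tool_rot': array([ 0.987,  0.158, -0.   , -0.001]), 'ft_force': array([0.142, 0.168, 0.451]), 'moment': array([-0.04 ,  0.055, -0.012]), 'grasp_force': 0.0, 'gripper_width': 85.49832954593089}
```

View pics/scene.png

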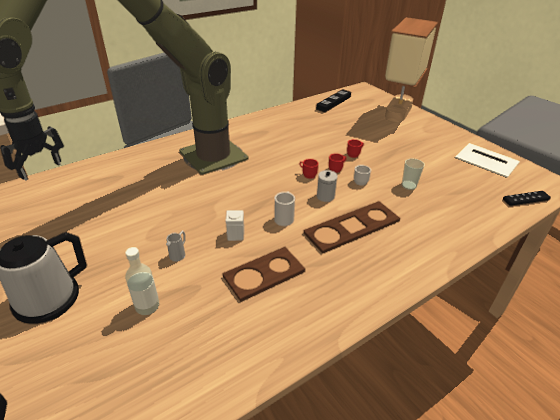

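View pics/side.png

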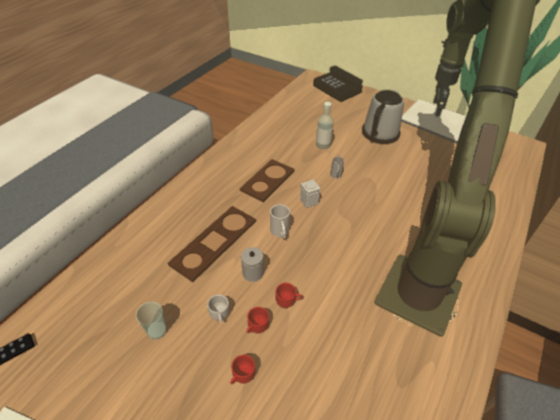

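The five targets in the scene view are the mug (284,208), tin (235,225), jug (176,246), canister (327,186) and white cup (362,176). The decoys are three red cups at (310,168), (336,162) and (355,147). The bottle is at (143,285), the tumbler at (412,174), the coffee tray at (264,272) and the tea tray at (352,225). Next I'll check these in enlarged crops.

```bash
python3 - <<'E'
import cv2
a=cv2.imread('pics/scene.png')[135:305,150:410];cv2.imwrite('pics/sc.png',cv2.resize(a,None,fx=3,fy=3,interpolation=cv2.INTER_CUBIC))
a=cv2.imread('pics/side.png')[140:330,160:355];cv2.imwrite('pics/sd.png',cv2.resize(a,None,fx=3,fy=3,interpolation=cv2.INTER_CUBIC))
E
```

```text
(no output)
```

View pics/sc.png

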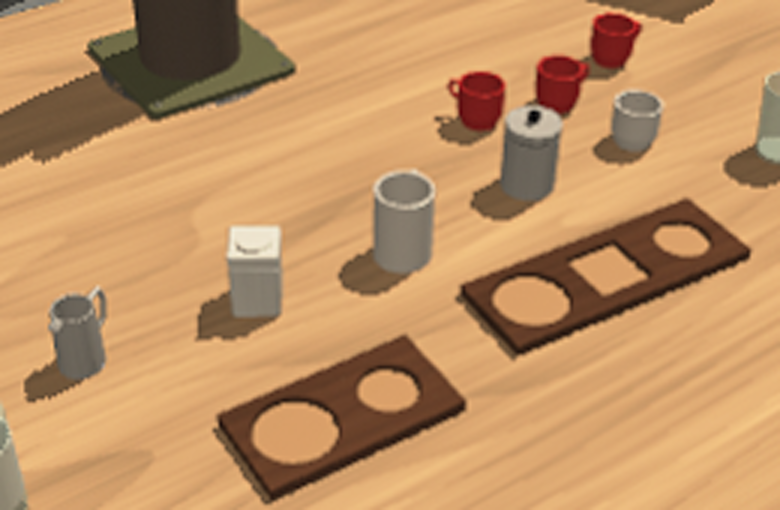

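View pics/sd.png

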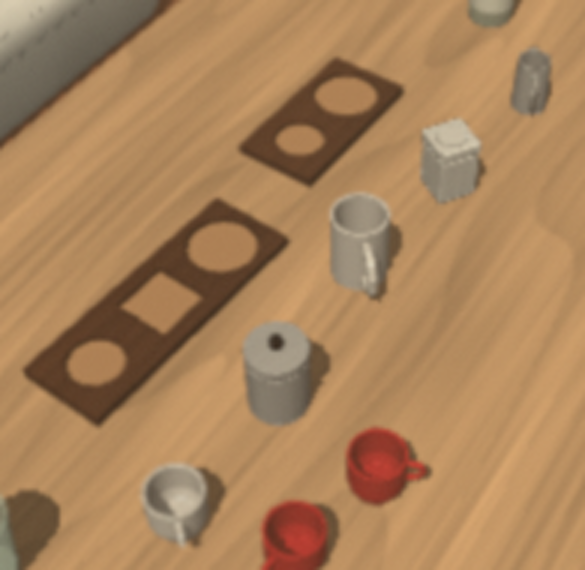

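```bash
python3 - <<'E'
from h import *
np.set_printoptions(suppress=True,precision=1)
S=dict(jug=(74,308,72),tin=(254,243,83),mug=(404,190,88),can=(533,124,88),cup=(637,105,56),cw=(295,432,9),cn=(388,390,9),tw=(531,301,9),ts=(609,270,9),tn=(682,239,9),c1=(220,418,14),c2=(405,338,14),c3=(465,402,14),t1=(462,290,14),t2=(685,202,14),t3=(748,248,14),mughandle=(0,0,0))
D=dict(jug=(535,66,72),tin=(452,136,83),mug=(360,214,88),can=(277,348,88),cup=(177,491,56),cw=(346,96,9),cn=(300,140,9),tw=(223,246,9),ts=(162,303,9),tn=(97,362,9),mughandle=(371,272,44),cuphandle=(180,534,35),tinA=(420,130,83),tinB=(449,155,83),tinC=(480,146,83),tinD=(452,120,83))
for k in {**S,**D}:
    a=b=np.zeros(2)
    if k in S:a=pix2w('scene',[(S[k][0]/3+150,S[k][1]/3+135)],S[k][2])[0]
    if k in D:b=pix2w('side',[(D[k][0]/3+160,D[k][1]/3+140)],D[k][2])[0]
    print(k,a,b)
print(pix2w('scene',[(150+98/3,135+298/3)],60), 'jughandle')
print(pix2w('scene',[(412,188)],0),pix2w('scene',[(145,306)],0),'tumbler,bottle base')
print(w2pix('scene',[[400,0,0]]),w2pix('side',[[400,0,0]]))
E
```

```text
jug [ 447.3 -344.4] [ 432.2 -334.7]
tin [ 467.9 -163.6] [ 452.5 -157.6]
mug [482.8   4.6] [474.2   6.6]
can [461.2 194.1] [448.7 199.6]
cup [461.8 356.8] [448.8 361. ]
cw [ 642.1 -225. ] [ 635.  -224.9]
cn [ 645.2 -125.2] [ 638.9 -125.6]
tw [622.6  67.1] [615.6  65.3]
ts [630.2 167.1] [622.2 166.8]
tn [635.4 269.2] [630.3 264.6]
c1 [ 593.9 -275.1] [0. 0.]
c2 [600.5 -74.4] [0. 0.]
c3 [701.2 -77.3] [0. 0.]
t1 [574.6  14.9] [0. 0.]
t2 [593.6 314.3] [0. 0.]
t3 [689.8 313.2] [0. 0.]
mughandle [-288.8 -147. ] [441.4  36.3]
cuphandle [0. 0.] [429.2 385.7]
tinA [0. 0.] [ 488.  -146.8]
tinB [0. 0.] [ 440.4 -128.2]
tinC [0. 0.] [ 418.1 -160. ]
tinD [0. 0.] [ 465.5 -181.4]
[[ 433.4 -315.6]] jughandle
[[587.4 493.5]] [[ 568.3 -489.9]] tumbler,bottle base
[[268.6 207.4]] [[299.9 237.5]]
```

```bash
python3 -c "
from h import *
print(pix2w('scene',[(40,305),(20,250)],0),pix2w('scene',[(20,245)],200))"
```

```text
[[ 417.25259801 -715.18882228]
 [ 168.50923262 -723.92458181]] [[ 416.76555133 -694.09958486]]
```

Call:
send_rows(commands=[[0,0.5,0.8,0,0,0,1],[0.2,1.2,1.6,0,0,0,1],[0.7,2,2,0,0,0,1],[1.2,2.9,2,0,0,0,1],[1.7,3.7,2,0,0,0,1]])

```text
time_s: 0.57
position: [263.5, -444.5, 312.5]
tool_rot: [0.988, 0.157, 0.001, 0.001]
ft_force: [1.2, 0.4, -0.3]
gripper_width: 85.3
grasp_force: 0.0
```

Call:
send_rows(commands=[[0.5,0.8,0,0,0,0,1],[1,1.6,0,0,0,0,1],[1.5,2.4,0,0,0,0,1],[2,3.2,0,0,0,0,1],[2.5,4,0,0,0,0,1]])

```text
time_s: 0.98
position: [363.1, -284.2, 311.3]
tool_rot: [0.988, 0.158, -0.0, 0.0]
ft_force: [1.3, -0.4, 0.2]
gripper_width: 85.3
grasp_force: 0.0
```

Call:
send_rows(commands=[[0.5,0.6,0,0,0,0,1],[1,1.2,0,0,0,0,1],[1.5,1.8,0,0,0,0,1],[2,2.4,0,0,0,0,1],[2.3,3,0,0,0,0,1]])

```text
time_s: 1.4
position: [456.6, -164.2, 311.3]
tool_rot: [0.987, 0.158, 0.001, -0.0]
ft_force: [1.0, 0.7, -0.5]
gripper_width: 85.5
grasp_force: 0.0
```

Call:
send_rows(commands=[[0.3,0.5,0,0,0,0,1],[0.8,1,0,0,0,0,1],[0.8,1,0,0,0,0,1]])

```text
time_s: 1.65
position: [490.5, -120.1, 311.5]
tool_rot: [0.987, 0.162, 0.002, -0.002]
ft_force: [0.7, 0.3, 0.4]
gripper_width: 85.1
grasp_force: 0.0
```

```bash
python3 -c "
from h import *
snap('wrist','w1'); s=arm.read_state(); print(s['time_s'],s['q'],s['position'],s['tool_rot'])"
```

```text
1.7 [ 0.34043224  0.43411004 -0.27728198  1.81225264  0.14369678  0.91376228
 -1.24856542] [ 488.47476801 -122.83904354  311.22365455] [ 9.87026250e-01  1.60555527e-01  7.74397005e-04 -7.10790831e-04]
```

View pics/w1.png

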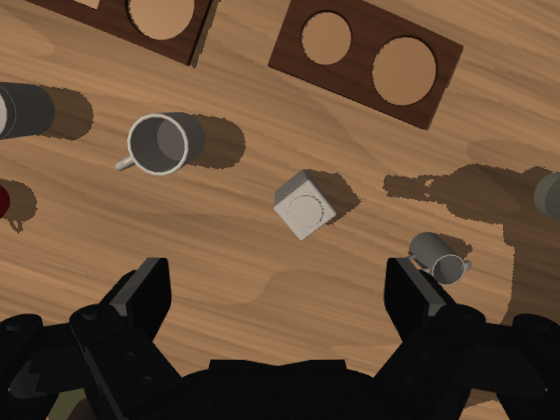

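The wrist view shows the tin lid (305,205), jug rim (449,266) with its handle at (413,258), mug rim (158,144) with its handle at (122,165), and the coffee tray wells (326,39) and (404,70).

```bash
python3 - <<'E'
from h import *
np.set_printoptions(suppress=True,precision=1)
P=lambda n,uv,z:print(n,pix2w('wrist',uv,z,'w1').round(1).tolist())
P('tin',[(305,205),(275,207),(306,170),(336,205),(303,239)],83)
P('jug',[(449,266)],72);P('jug h,sp',[(413,258),(468,265)],60)
P('mug',[(158,144)],88);P('mugh',[(120,166)],50)
P('cn,cw',[(326,39),(404,70)],10);P('corn',[(462,45),(428,129),(269,66)],14)
E
```

```text
tin [[465.1, -159.1], [452.9, -129.6], [500.9, -147.4], [475.7, -190.4], [428.2, -170.1]]
jug [[446.8, -346.3]]
jug h,sp [[439.3, -307.1], [452.0, -376.3]]
mug [[479.2, 4.3]]
mugh [[433.5, 51.0]]
cn,cw [[642.2, -127.4], [640.5, -226.3]]
corn [[689.7, -279.5], [586.5, -279.8], [592.3, -75.0]]
```

Call:
send_rows(commands=[[-0.1,-0.2,-0.6,0,0,1.4,1],[-0.2,-0.4,-1.2,0,0,2.8,1],[-0.3,-0.6,-1.8,0,0,4.2,1],[-0.5,-0.8,-2.4,0,0,5.6,1],[-0.6,-0.83,-3,0,0,7,1]])

```text
time_s: 2.12
position: [460.7, -162.0, 190.1]
tool_rot: [0.894, 0.448, -0.001, 0.0]
ft_force: [0.5, -0.9, -0.5]
gripper_width: 85.5
grasp_force: 0.0
```

Call:
send_rows(commands=[[0,0,-0.4,0,0,1.3,1],[0,0,-0.6,0,0,2.5,1],[0,0,-0.7,0,0,2.5,1],[0,0,-0.7,0,0,2.5,1]])

```text
time_s: 2.45
position: [461.7, -159.9, 162.5]
tool_rot: [0.841, 0.54, -0.001, -0.001]
ft_force: [0.0, 0.0, -0.1]
gripper_width: 85.4
grasp_force: 0.0
```

```bash
python3 -c "
from h import *
snap('wrist','w2'); s=arm.read_state(); print(s['time_s'],s['q'],s['position'],R.from_quat(s['tool_rot']).as_matrix().round(3).tolist())"
```

```text
2.5 [ 0.49302581  0.64749427 -0.40563554  2.0295971   0.46922086  0.55524599
 -0.67272728] [ 462.25905069 -159.78695502  163.24556069] [[0.416, 0.909, -0.001], [0.909, -0.416, -0.0], [-0.001, -0.001, -1.0]]
```

View pics/w2.png

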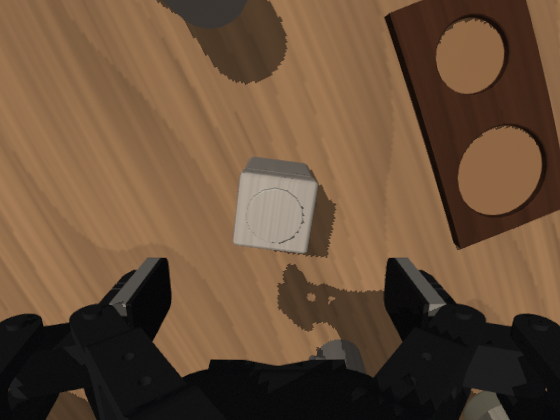

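The tin's lid corners are at (243,171), (317,184), (310,252) and (235,243), turned slightly from the gripper.

```bash
python3 - <<'E'
from h import *
p=pix2w('wrist',[(243,171),(317,184),(310,252),(235,243)],83,'w2');print(p,p.mean(0))
for i in range(4): d=p[(i+1)%4]-p[i];print(np.hypot(*d),np.degrees(np.arctan2(d[1],d[0])))
q=pix2w('wrist',[(470,55),(500,170)],10,'w2');print(q)
E
```

```text
[[ 452.79625034 -126.93564021]
 [ 491.33461778 -153.64054226]
 [ 469.24744855 -194.03791162]
 [ 427.00063683 -167.73546259]] [ 460.09473838 -160.58738917]
46.88664584087261 -34.7197630607778
46.041182612749616 -118.66753209132534
49.76556967566928 148.09401349803971
48.27047940870841 57.696953489316215
[[ 642.87493889 -126.10625469]
 [ 639.20870413 -225.00843304]]
```

Call:
send_rows(commands=[[-0.03,-0.03,-0.8,0,0,-1.3,1],[-0.03,-0.03,-1.6,0,0,-1.3,1],[-0.03,-0.03,-2.4,0,0,-1.3,1],[-0.03,-0.03,-3,0,0,-1.3,1],[-0.03,-0.03,-3.25,0,0,-1.3,1]])

```text
time_s: 2.92
position: [461.1, -160.3, 31.5]
tool_rot: [0.87, 0.493, -0.001, -0.0]
ft_force: [0.4, -0.1, -0.5]
gripper_width: 85.6
grasp_force: 0.0
```

Call:
send_rows(commands=[[0,0,0,0,0,0,0],[0,0,0,0,0,0,0],[0,0,0,0,0,0,0],[0,0,0,0,0,0,0],[0,0,0,0,0,0,0]])

```text
time_s: 3.33
position: [462.2, -160.6, 34.7]
tool_rot: [0.87, 0.493, 0.001, 0.001]
ft_force: [-0.9, 1.3, 6.8]
gripper_width: 50.2
grasp_force: 62.4
```

Call:
send_rows(commands=[[0,0,0,0,0,0,0],[0,0,0,0,0,0,0],[0,0,0,0,0,0,0],[0,0,0,0,0,0,0]])

```text
time_s: 3.67
position: [462.1, -160.6, 34.7]
tool_rot: [0.87, 0.493, 0.001, 0.001]
ft_force: [-1.4, 1.5, 7.9]
gripper_width: 49.9
grasp_force: 62.5
```

Call:
send_rows(commands=[[0,0,0.5,0,0,0,0],[0,0,1.2,0,0,0,0],[0.2,0.2,2,0,0,0.5,0],[0.6,0.6,2.7,0,0,1,0],[1.2,1,3.1,0,0,1.8,0]])

```text
time_s: 4.08
position: [508.7, -121.4, 160.8]
tool_rot: [0.829, 0.56, -0.0, 0.001]
ft_force: [1.9, 0.4, -2.7]
gripper_width: 50.4
grasp_force: 63.3
```

Call:
send_rows(commands=[[0.5,0.6,0,0,0,0.6,0],[1,1.3,0,0,0,1.2,0],[1.5,2,0,0,0,1.8,0],[2,2.7,0,0,0,2.4,0],[2.4,3.4,0,0,0,3,0]])

```text
time_s: 4.5
position: [606.9, 16.6, 158.0]
tool_rot: [0.748, 0.664, 0.001, 0.001]
ft_force: [0.1, -0.3, -1.9]
gripper_width: 50.1
grasp_force: 63.3
```

Call:
send_rows(commands=[[0.3,0.8,0,0,0,0.6,0],[0.6,1.6,0,0,0,0.6,0],[0.6,2.3,0,0,0,0.6,0],[0.6,2.8,0,0,0,0.6,0],[0.6,2.8,0,0,0,0.6,0]])

```text
time_s: 4.92
position: [628.6, 135.6, 158.2]
tool_rot: [0.728, 0.686, 0.003, -0.002]
ft_force: [-0.5, 1.0, -1.6]
gripper_width: 50.1
grasp_force: 63.2
```

Call:
send_rows(commands=[[0,0,0,0,0,0,0],[0,0,0,0,0,0,0]])

```text
time_s: 5.08
position: [629.4, 126.0, 157.3]
tool_rot: [0.731, 0.683, -0.001, 0.001]
ft_force: [-0.5, -0.4, -2.4]
gripper_width: 50.3
grasp_force: 63.2
```

```bash
python3 -c "
from h import *
snap('wrist','w3'); s=arm.read_state(); print(s['time_s'],s['q'],s['position'],R.from_quat(s['tool_rot']).as_matrix().round(3).tolist())"
```

```text
5.1333 [-0.00664249  0.83587753 -0.49749061  1.56888279  0.48716614  0.8636881
 -0.75703479] [629.64161428 125.31430465 157.31618259] [[0.069, 0.998, -0.0], [0.998, -0.069, -0.002], [-0.002, 0.0, -1.0]]
```

View pics/w3.png

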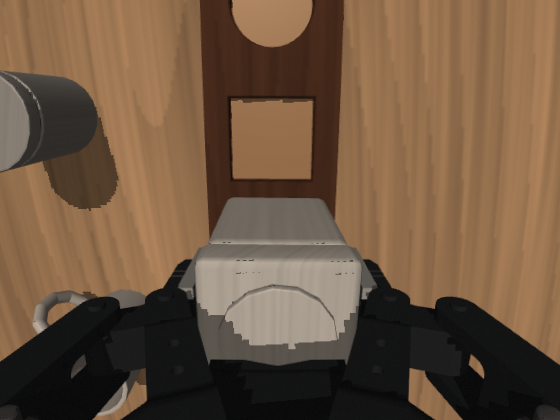

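The square well spans (228,97) to (314,181), and the narrow round well is centred near (272,6).

```bash
python3 - <<'E'
from h import *
a=pix2w('wrist',[(228,97),(315,97),(314,181),(230,181)],14,'w3');print(a,a.mean(0))
print(pix2w('wrist',[(272.5,6),(204,100),(210,210),(341,60),(337,190)],14,'w3'))
# check tin underside predicted: bottom edge location
T=np.load('pics/w3_pose.npy');print(w2pix('wrist',[[T[0],T[1]+25,T[2]-34.7]],'w3'))
E
```

```text
[[596.56413411 200.39673645]
 [662.70801519 195.79673947]
 [659.03729119 130.47874887]
 [591.57151401 135.12311454]] [627.47023863 165.44883483]
[[635.01192686 262.54516058]
 [577.97128686 199.58292885]
 [572.56623678 112.00174517]
 [683.41217619 221.54744444]
 [677.37460569 121.7724626 ]]
[[274.5090476  189.98721122]]
```

```bash
python3 - <<'E'
from h import *
T=np.load('pics/w3_pose.npy')
print(pix2w('wrist',[(275,197)],T[2]-34.7,'w3')-T[:2], pix2w('wrist',[(225,198),(325,198)],T[2]-34.7,'w3'), pix2w('wrist',[(275,244)],T[2]-34.7+64,'w3')-T[:2])
E
```

```text
[[-9.34900546e-03  2.13595134e+01]] [[604.19465324 148.60109167]
 [654.60021446 145.1388383 ]] [[ 0.4118644  21.70234945]]
```

Call:
send_rows(commands=[[0,0.4,0,0,0,0,0],[-0.05,0.8,-0.3,0,0,0,0],[-0.05,1,-0.8,0,0,0,0],[-0.05,1,-1.5,0,0,0,0],[-0.05,1,-2,0,0,0,0]])

```text
time_s: 5.55
position: [627.3, 166.3, 75.9]
tool_rot: [0.731, 0.683, -0.001, 0.0]
ft_force: [-0.7, -0.8, -2.0]
gripper_width: 49.9
grasp_force: 63.2
```

Call:
send_rows(commands=[[0,0,-0.2,0,0,0,0],[0,0,-0.4,0,0,0,0],[0,0,-0.6,0,0,0,0],[0,0,-0.7,0,0,0,0],[0,0,-0.7,0,0,0,0]])

```text
time_s: 5.97
position: [627.6, 167.3, 49.1]
tool_rot: [0.731, 0.683, -0.0, 0.0]
ft_force: [-0.3, -0.5, -2.0]
gripper_width: 50.0
grasp_force: 63.2
```

Call:
send_rows(commands=[[0,0,-0.08,0,0,0,0],[0,0,-0.14,0,0,0,0],[0,0,-0.17,0,0,0,0],[0,0,-0.19,0,0,0,0],[0,0,-0.19,0,0,0,0]])

```text
time_s: 6.38
position: [627.7, 167.8, 42.0]
tool_rot: [0.73, 0.683, 0.0, 0.0]
ft_force: [-0.8, 0.4, -2.2]
gripper_width: 50.0
grasp_force: 63.2
```

Call:
send_rows(commands=[[0,0,-0.03,0,0,0,0],[0,0,-0.05,0,0,0,0],[0,0,-0.05,0,0,0,0]])

```text
time_s: 6.63
position: [627.7, 167.9, 41.8]
tool_rot: [0.73, 0.683, 0.0, 0.0]
ft_force: [-3.4, -1.0, 11.1]
gripper_width: 50.2
grasp_force: 64.0
```

Call:
send_rows(commands=[[0,0,0,0,0,0,0.7],[0,0,0,0,0,0,0.8],[0,0,0,0,0,0,1],[0,0,0,0,0,0,1],[0,0,0,0,0,0,1]])

```text
time_s: 7.05
position: [627.6, 167.7, 39.6]
tool_rot: [0.73, 0.683, 0.0, -0.0]
ft_force: [-0.0, -0.5, -0.2]
gripper_width: 85.5
grasp_force: 0.0
```

Call:
send_rows(commands=[[0,0,0.3,0,0,0,1],[0,0,0.9,0,0,0,1],[0,0,1.6,0,0,0,1],[0,0,2.4,0,0,0,1],[0,0,3,0,0,0,1]])

```text
time_s: 7.47
position: [628.1, 168.2, 162.9]
tool_rot: [0.73, 0.683, 0.001, 0.0]
ft_force: [0.7, -0.2, -0.1]
gripper_width: 85.8
grasp_force: 0.0
```

```bash
python3 -c "
from h import *
s=arm.read_state(); print(s['time_s'],s['q'],s['position'],R.from_quat(s['tool_rot']).as_matrix().round(3).tolist())"
```

```text
7.4667 [-0.07182084  0.83784181 -0.49930143  1.54039925  0.4777562   0.88434932
 -0.80479754] [628.12049045 168.19871357 162.94137707] [[0.067, 0.998, 0.002], [0.998, -0.067, 0.001], [0.001, 0.002, -1.0]]
```

Call:
send_rows(commands=[[-0.5,-0.5,0,0,0,1.3,1],[-1,-1.1,0,0,0,2.6,1],[-1.6,-1.7,0,0,0,3.9,1],[-2.2,-2.3,0,0,0,5.2,1],[-2.8,-2.9,0,0,0,6.5,1]])

```text
time_s: 7.88
position: [514.6, 50.7, 160.6]
tool_rot: [0.508, 0.862, 0.0, 0.001]
ft_force: [-0.2, -1.3, -1.0]
gripper_width: 85.3
grasp_force: 0.0
```

Call:
send_rows(commands=[[-0.4,-0.5,0,0,0,1.2,1],[-0.8,-1,0,0,0,2.4,1],[-1,-1.25,0,0,0,3.2,1],[-1,-1.25,0,0,0,3.2,1],[-1,-1.25,0,0,0,3.2,1]])

```text
time_s: 8.3
position: [476.1, 1.5, 160.4]
tool_rot: [0.387, 0.922, 0.0, 0.001]
ft_force: [0.1, -0.4, 0.3]
gripper_width: 85.2
grasp_force: 0.0
```

```bash
python3 -c "
from h import *
snap('wrist','w4'); s=arm.read_state(); print(s['time_s'],s['q'],s['position'],R.from_quat(s['tool_rot']).as_matrix().round(3).tolist())"
```

```text
8.35 [ 0.33886857  0.70103311 -0.71493581  2.0604979   0.76138533  0.65884246
 -0.11396101] [476.74466799   2.52070627 160.44171434] [[-0.702, 0.713, 0.002], [0.713, 0.702, 0.001], [-0.001, 0.002, -1.0]]
```

View pics/w4.png

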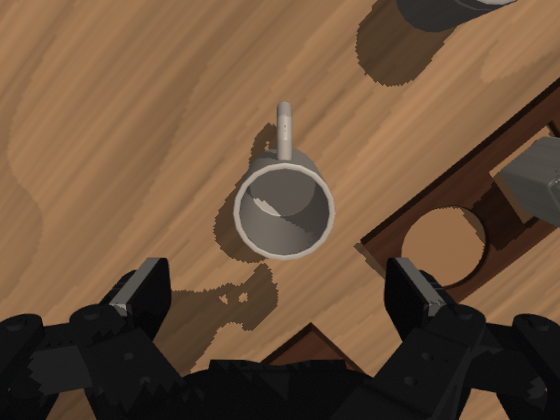

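The mug rim is centred at (284,212) and its handle points straight up the picture, so the yaw is right.

```bash
python3 - <<'E'
from h import *
print(pix2w('wrist',[(284,212)],88,'w4'),pix2w('wrist',[(444,246)],10,'w4'))
print(pix2w('wrist',[(284,103)],70,'w4'))
E
```

```text
[[477.40913035   6.00350443]] [[618.10088729  66.92723889]]
[[431.63247157  52.69405163]]
```

Call:
send_rows(commands=[[0.02,0.08,-0.5,0,0,0,1],[0.02,0.08,-1.2,0,0,0,1],[0.02,0.08,-2,0,0,0,1],[0.02,0.08,-2.7,0,0,0,1],[0.02,0.08,-3.1,0,0,0,1]])

```text
time_s: 8.77
position: [476.9, 6.6, 33.5]
tool_rot: [0.385, 0.923, 0.0, -0.0]
ft_force: [0.3, -0.6, -0.1]
gripper_width: 85.3
grasp_force: 0.0
```

Call:
send_rows(commands=[[0,0,0,0,0,0,1],[0,0,0,0,0,0,0],[0,0,0,0,0,0,0],[0,0,0,0,0,0,0],[0,0,0,0,0,0,0]])

```text
time_s: 9.18
position: [477.5, 5.3, 37.0]
tool_rot: [0.386, 0.923, 0.001, 0.001]
ft_force: [-0.6, 1.0, 4.0]
gripper_width: 61.9
grasp_force: 65.8
```

Call:
send_rows(commands=[[0,0,0,0,0,0,0],[0,0,0,0,0,0,0],[0,0,0,0,0,0,0]])

```text
time_s: 9.43
position: [477.5, 5.3, 37.0]
tool_rot: [0.386, 0.923, 0.001, 0.001]
ft_force: [0.3, 0.4, 6.6]
gripper_width: 61.7
grasp_force: 66.2
```

Call:
send_rows(commands=[[0,0,0.4,0,0,0,0],[0.1,0,1,0,0,0,0],[0.6,0.2,1.6,0,0,0,0],[1.3,0.5,1.8,0,0,0,0],[2,0.8,1.8,0,0,0,0]])

```text
time_s: 9.85
position: [558.0, 36.6, 110.7]
tool_rot: [0.386, 0.922, 0.001, 0.001]
ft_force: [1.5, -0.2, -2.1]
gripper_width: 61.5
grasp_force: 66.4
```

Call:
send_rows(commands=[[0.6,0.3,0,0,0,0,0],[1.1,0.5,0,0,0,0,0],[1.4,0.65,0,0,0,0,0],[1.56,0.72,0,0,0,0,0],[1.56,0.72,0,0,0,0,0]])

```text
time_s: 10.27
position: [619.5, 66.3, 107.7]
tool_rot: [0.386, 0.923, 0.001, 0.0]
ft_force: [-0.1, 0.4, -1.8]
gripper_width: 61.8
grasp_force: 66.4
```

Call:
send_rows(commands=[[0,0,0,0,0,0,0],[0,0,0,0,0,0,0]])

```text
time_s: 10.43
position: [617.3, 64.6, 107.5]
tool_rot: [0.385, 0.923, -0.001, -0.001]
ft_force: [0.1, 0.3, -1.8]
gripper_width: 61.6
grasp_force: 66.4
```

```bash
python3 -c "
from h import *
snap('wrist','w5'); s=arm.read_state(); print(s['time_s'],s['q'],s['position'])"
```

```text
10.4833 [ 0.18290982  0.92418285 -0.68134347  1.66187878  0.74593691  0.83560577
 -0.04810108] [617.47117413  64.65745197 107.57384293]
```

View pics/w5.png

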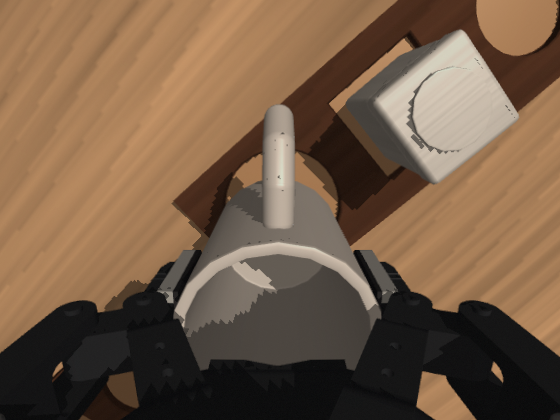

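The mug is held squarely and hangs over the wide well, and the tin sits in its own well. I'll check the grip offset from the front of the rim, at (279,245).

```bash
python3 - <<'E'
from h import *
T=np.load('pics/w5_pose.npy')
d=pix2w('wrist',[(279,245)],T[2]-37+88,'w5')[0]-T[:2]
print(d,d@np.array([-.702,.713]))
print(w2pix('wrist',[[620.5+40*np.cos(t),65.7+40*np.sin(t),14] for t in np.radians([134,94,174])],'w5'), arm.read_state()['position'])
E
```

```text
[-20.79593686  21.85227924] 30.179422774140104
[[283.09389928 149.34596553]
 [322.04241667 164.11879809]
 [243.69039428 163.20662334]] [617.47117413  64.65745197 107.57384293]
```

Call:
send_rows(commands=[[0.04,0.05,-0.3,0,0,0,0],[0.04,0.05,-0.7,0,0,0,0],[0.04,0.05,-1.1,0,0,0,0],[0.04,0.05,-1.35,0,0,0,0],[0.04,0.05,-1.4,0,0,0,0]])

```text
time_s: 10.9
position: [618.4, 66.8, 49.1]
tool_rot: [0.385, 0.923, -0.001, -0.002]
ft_force: [-0.4, -0.4, -2.1]
gripper_width: 61.6
grasp_force: 66.4
```

Call:
send_rows(commands=[[0,0,-0.06,0,0,0,0],[0,0,-0.12,0,0,0,0],[0,0,-0.16,0,0,0,0],[0,0,-0.19,0,0,0,0],[0,0,-0.21,0,0,0,0]])

```text
time_s: 11.32
position: [620.7, 67.8, 44.0]
tool_rot: [0.386, 0.923, 0.0, 0.0]
ft_force: [-2.5, -1.2, 6.7]
gripper_width: 61.5
grasp_force: 67.2
```

Call:
send_rows(commands=[[0,0,0,0,0,0,0.8],[0,0,0,0,0,0,0.9],[0,0,0,0,0,0,1],[0,0,0,0,0,0,1],[0,0,0,0,0,0,1]])

```text
time_s: 11.73
position: [620.4, 67.7, 43.4]
tool_rot: [0.385, 0.923, 0.0, 0.0]
ft_force: [0.2, 0.4, -1.1]
gripper_width: 85.1
grasp_force: 0.0
```

Call:
send_rows(commands=[[0,0,0.3,0,0,0,1],[0,0,0.9,0,0,0,1],[0,0,1.7,0,0,0,1],[0,0,2.5,0,0,0,1],[-0.2,-0.5,3,0,0,0,1]])

```text
time_s: 12.15
position: [614.6, 54.3, 168.2]
tool_rot: [0.383, 0.924, 0.005, 0.002]
ft_force: [1.4, 1.2, 1.0]
gripper_width: 85.2
grasp_force: 0.0
```

Call:
send_rows(commands=[[-0.3,-0.8,0,0,0,-1,1],[-0.6,-1.7,0,0,0,-2,1],[-1,-2.6,0,0,0,-3,1],[-1.4,-3.5,0,0,0,-4,1],[-1.8,-4.4,0,0,0,-5,1]])

```text
time_s: 12.57
position: [539.6, -129.8, 164.4]
tool_rot: [0.578, 0.816, 0.0, 0.001]
ft_force: [1.2, -0.4, -0.4]
gripper_width: 85.5
grasp_force: 0.0
```

Call:
send_rows(commands=[[-0.4,-0.9,0,0,0,-0.6,1],[-0.8,-1.8,0,0,0,-1.2,1],[-1.2,-2.7,0,0,0,-1.9,1],[-1.6,-3.6,0,0,0,-1.9,1],[-2,-4.5,0,0,0,-1.9,1]])

```text
time_s: 12.98
position: [459.5, -309.9, 164.4]
tool_rot: [0.642, 0.767, 0.0, 0.001]
ft_force: [1.4, 0.0, -0.1]
gripper_width: 85.6
grasp_force: 0.0
```

Call:
send_rows(commands=[[-0.2,-0.5,0,0,0,0,1],[-0.4,-0.9,0,0,0,0,1],[-0.4,-0.9,0,0,0,0,1],[-0.4,-0.9,0,0,0,0,1],[-0.4,-0.9,0,0,0,0,1]])

```text
time_s: 13.4
position: [445.3, -342.9, 164.0]
tool_rot: [0.641, 0.767, 0.001, 0.0]
ft_force: [0.3, 1.3, -0.4]
gripper_width: 85.4
grasp_force: 0.0
```

```bash
python3 -c "
from h import *
snap('wrist','w6'); s=arm.read_state(); print(s['time_s'],s['q'],s['position'],R.from_quat(s['tool_rot']).as_matrix().round(3).tolist())"
```

```text
13.45 [ 0.94033743  0.76228987 -0.63305021  1.81190275  0.62122271  0.77502318
  0.16002859] [ 445.5338833  -342.52022688  163.94362051] [[-0.179, 0.984, 0.001], [0.984, 0.179, 0.001], [0.001, 0.002, -1.0]]
```

View pics/w6.png

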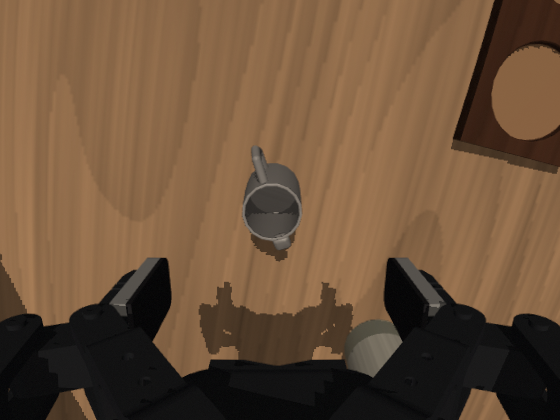

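The jug's rim is centred at (273,210), with the handle at (256,150) and the spout at (283,244). It is turned a little anticlockwise in the picture.

```bash
python3 - <<'E'
from h import *
print(pix2w('wrist',[(273,211)],72,'w6'),pix2w('wrist',[(530,93)],10,'w6'))
a=pix2w('wrist',[(256,150)],62,'w6')[0];b=pix2w('wrist',[(283,243)],66,'w6')[0];d=a-b
print(a,b,np.degrees(np.arctan2(d[1],d[0])))
E
```

```text
[[ 442.85878628 -346.33213205]] [[ 635.66943505 -227.89149088]]
[ 424.52913935 -309.13471364] [ 454.2304566  -370.17670403] 115.94625263178335
```

Call:
send_rows(commands=[[-0.06,-0.09,-0.5,0,0,1.3,1],[-0.06,-0.09,-1.3,0,0,2.6,1],[-0.06,-0.09,-2.1,0,0,3.1,1],[-0.06,-0.09,-2.9,0,0,3.1,1],[-0.06,-0.09,-3.4,0,0,3.1,1]])

```text
time_s: 13.87
position: [441.8, -345.6, 24.9]
tool_rot: [0.531, 0.847, 0.001, -0.001]
ft_force: [-0.3, -0.8, 0.0]
gripper_width: 85.1
grasp_force: 0.0
```

Call:
send_rows(commands=[[0,0,0,0,0,0,1],[0,0,0,0,0,0,0],[0,0,0,0,0,0,0],[0,0,0,0,0,0,0],[0,0,0,0,0,0,0]])

```text
time_s: 14.28
position: [443.2, -348.4, 29.5]
tool_rot: [0.532, 0.846, -0.0, 0.002]
ft_force: [0.6, 0.2, 3.5]
gripper_width: 40.7
grasp_force: 60.8
```

Call:
send_rows(commands=[[0,0,0,0,0,0,0],[0,0,0,0,0,0,0],[0,0,0,0,0,0,0],[0,0,0,0,0,0,0]])

```text
time_s: 14.62
position: [443.2, -348.4, 29.5]
tool_rot: [0.532, 0.846, 0.0, 0.002]
ft_force: [-1.3, 1.3, 7.0]
gripper_width: 40.6
grasp_force: 61.6
```

Call:
send_rows(commands=[[0,0,0.4,0,0,0,0],[0,0,1.1,0,0,0,0],[0.1,0.1,1.9,0,0,0,0],[0.2,0.5,2.7,0,0,0,0],[0.4,1.2,3.25,0,0,0,0]])

```text
time_s: 15.03
position: [457.7, -303.4, 160.5]
tool_rot: [0.535, 0.845, -0.001, 0.002]
ft_force: [1.2, -0.4, -1.0]
gripper_width: 41.0
grasp_force: 61.0
```

Call:
send_rows(commands=[[0.3,0.9,0,0,0,0,0],[0.6,1.8,0,0,0,0,0],[0.9,2.7,0,0,0,0,0],[1.2,3.6,0,0,0,0,0],[1.5,4.5,0,0,0,0,0]])

```text
time_s: 15.45
position: [518.4, -118.4, 158.5]
tool_rot: [0.533, 0.846, 0.0, 0.001]
ft_force: [0.0, 0.2, -1.2]
gripper_width: 40.9
grasp_force: 61.0
```

Call:
send_rows(commands=[[0.3,0.9,0,0,0,0,0],[0.6,1.8,0,0,0,0,0],[0.9,2.7,0,0,0,0,0],[1.2,3.6,0,0,0,0,0],[1.5,4.5,0,0,0,0,0]])

```text
time_s: 15.87
position: [578.3, 61.8, 158.4]
tool_rot: [0.532, 0.846, 0.0, 0.001]
ft_force: [0.4, -1.2, -1.0]
gripper_width: 40.7
grasp_force: 61.0
```

Call:
send_rows(commands=[[0.3,0.9,0,0,0,0,0],[0.6,1.8,0,0,0,0,0],[0.9,2.7,0,0,0,0,0],[1.1,3.5,0,0,0,0,0],[1.3,4.2,0,0,0,0,0]])

```text
time_s: 16.28
position: [629.9, 231.3, 158.6]
tool_rot: [0.532, 0.847, 0.001, -0.0]
ft_force: [-0.9, 0.6, -1.1]
gripper_width: 40.8
grasp_force: 61.0
```

Call:
send_rows(commands=[[0.08,0.5,0,0,0,0,0],[0.08,0.8,0,0,0,0,0],[0.08,0.94,0,0,0,0,0],[0.08,0.94,0,0,0,0,0],[0.08,0.94,0,0,0,0,0]])

```text
time_s: 16.7
position: [633.2, 263.7, 157.4]
tool_rot: [0.533, 0.846, -0.001, 0.001]
ft_force: [0.8, -1.1, -1.7]
gripper_width: 40.8
grasp_force: 61.0
```

```bash
python3 -c "
from h import *
snap('wrist','w7'); s=arm.read_state(); print(s['time_s'],s['q'],s['position'],R.from_quat(s['tool_rot']).as_matrix().round(3).tolist())"
```

```text
16.75 [-0.16465494  0.91513936 -0.61837852  1.41440176  0.58076938  0.99857273
 -0.47023716] [633.43292794 263.09086138 157.31603071] [[-0.431, 0.902, 0.0], [0.902, 0.431, -0.002], [-0.002, -0.001, -1.0]]
```

View pics/w7.png

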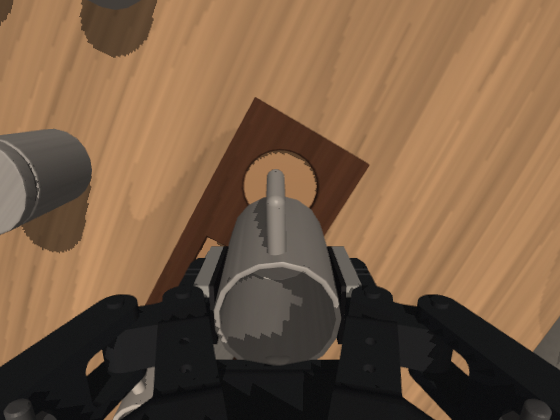

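The narrow well is centred around (281,186), with tray corners at (255,98) and (369,164). The front of the jug's rim is at (277,264).

```bash
python3 - <<'E'
from h import *
T=np.load('pics/w7_pose.npy')
print(pix2w('wrist',[(281,186),(281,150),(255,98),(369,164)],14,'w7'))
d=pix2w('wrist',[(277,263)],T[2]-29.5+72,'w7')[0]-T[:2]
print(d,d@np.array([-.431,.902]),d@np.array([.902,.431]))
E
```

```text
[[634.46491088 267.1780214 ]
 [621.85908751 293.34354078]
 [586.74777999 320.58995815]
 [689.997592   313.81190729]]
[-9.26125146 18.86710325] 21.009726514768786 -0.22192731530578835
```

Call:
send_rows(commands=[[0.03,0.04,-0.5,0,0,0,0],[0.03,0.04,-1.2,0,0,0,0],[0.03,0.04,-2,0,0,0,0],[0.03,0.04,-2.6,0,0,0,0],[0.03,0.04,-2.8,0,0,0,0]])

```text
time_s: 17.17
position: [632.4, 262.9, 41.1]
tool_rot: [0.533, 0.846, -0.004, -0.001]
ft_force: [-1.0, -0.1, -1.5]
gripper_width: 40.6
grasp_force: 61.0
```

Call:
send_rows(commands=[[0,0,-0.06,0,0,0,0],[0,0,-0.12,0,0,0,0],[0,0,-0.16,0,0,0,0],[0,0,-0.2,0,0,0,0],[0,0,-0.22,0,0,0,0]])

```text
time_s: 17.58
position: [635.1, 267.6, 37.8]
tool_rot: [0.533, 0.846, 0.001, 0.001]
ft_force: [0.4, -0.1, -1.7]
gripper_width: 40.9
grasp_force: 61.0
```

Call:
send_rows(commands=[[0,-0.03,-0.02,0,0,0,0],[0,-0.03,-0.04,0,0,0,0],[0,-0.03,-0.04,0,0,0,0]])

```text
time_s: 17.83
position: [634.8, 266.7, 36.6]
tool_rot: [0.532, 0.846, 0.001, 0.0]
ft_force: [-1.3, -0.6, 6.4]
gripper_width: 40.8
grasp_force: 61.8
```

Call:
send_rows(commands=[[0,0,0,0,0,0,0.6],[0,0,0,0,0,0,0.8],[0,0,0,0,0,0,1],[0,0,0,0,0,0,1],[0,0,0,0,0,0,1]])

```text
time_s: 18.25
position: [634.3, 266.0, 34.8]
tool_rot: [0.533, 0.846, -0.0, 0.0]
ft_force: [-0.4, -0.2, 0.8]
gripper_width: 85.6
grasp_force: 0.0
```

Call:
send_rows(commands=[[0,0,0.3,0,0,0,1],[0,0,0.9,0,0,0,1],[0,0,1.7,0,0,0,1],[0,0,2.5,0,0,0,1],[0,0,3.1,0,0,0,1]])

```text
time_s: 18.67
position: [635.0, 266.9, 162.6]
tool_rot: [0.532, 0.846, 0.002, 0.001]
ft_force: [0.7, -0.0, 0.6]
gripper_width: 85.0
grasp_force: 0.0
```

Call:
send_rows(commands=[[-0.6,0.3,0,0,0,1,1],[-1.4,0.7,0,0,0,2,1],[-2.2,1.1,0,0,0,3,1],[-3,1.5,0,0,0,3.6,1],[-3.7,1.9,0,0,0,3.6,1]])

```text
time_s: 19.08
position: [484.3, 342.7, 159.9]
tool_rot: [0.392, 0.92, 0.0, -0.0]
ft_force: [0.4, 0.3, 0.6]
gripper_width: 85.3
grasp_force: 0.0
```

Call:
send_rows(commands=[[-0.6,0.3,0,0,0,0,1],[-0.8,0.4,0,0,0,0,1],[-0.8,0.4,0,0,0,0,1],[-0.8,0.4,0,0,0,0,1],[-0.8,0.4,0,0,0,0,1]])

```text
time_s: 19.5
position: [456.6, 356.7, 158.9]
tool_rot: [0.395, 0.919, -0.0, 0.001]
ft_force: [0.2, -1.0, -1.0]
gripper_width: 85.5
grasp_force: 0.0
```

```bash
python3 -c "
from h import *
snap('wrist','w8'); s=arm.read_state(); print(s['time_s'],s['q'],s['position'],R.from_quat(s['tool_rot']).as_matrix().round(3).tolist())"
```

```text
19.55 [-0.36434216  0.79910495 -0.67281025  1.7623147   0.66007721  0.81951632
 -0.60055532] [456.58787295 356.57040955 158.77938775] [[-0.688, 0.726, 0.001], [0.726, 0.688, -0.001], [-0.002, 0.0, -1.0]]
```

View pics/w8.png

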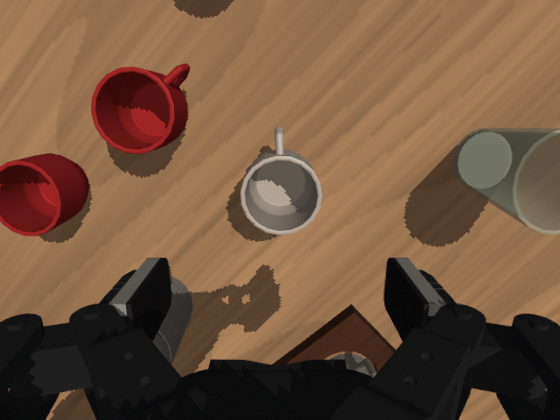

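The white cup's rim is at (281,194) with its handle straight up the picture, so the yaw is right. The red cup at (140,108) is clear of the fingers.

```bash
python3 - <<'E'
from h import *
print(pix2w('wrist',[(281,194)],56,'w8'),pix2w('wrist',[(279,129)],42,'w8'),pix2w('wrist',[(140,108)],56,'w8'))
E
```

```text
[[454.28567795 362.86738876]] [[423.2227945  393.64665944]] [[345.47677917 341.14016507]]
```

Call:
send_rows(commands=[[-0.06,0.15,-0.5,0,0,0.2,1],[-0.06,0.15,-1.3,0,0,0.2,1],[-0.06,0.15,-2.1,0,0,0.2,1],[-0.06,0.15,-2.9,0,0,0.2,1],[-0.06,0.15,-3.45,0,0,0.2,1]])

```text
time_s: 19.97
position: [453.1, 361.7, 18.0]
tool_rot: [0.387, 0.922, -0.001, 0.0]
ft_force: [0.0, -0.2, 0.2]
gripper_width: 85.6
grasp_force: 0.0
```

Call:
send_rows(commands=[[0,0,0,0,0,0,1],[0,0,0,0,0,0,0],[0,0,0,0,0,0,0],[0,0,0,0,0,0,0],[0,0,0,0,0,0,0]])

```text
time_s: 20.38
position: [453.1, 364.9, 22.8]
tool_rot: [0.386, 0.923, 0.002, 0.001]
ft_force: [-1.2, -1.2, 4.4]
gripper_width: 55.2
grasp_force: 64.0
```

Call:
send_rows(commands=[[0,0,0,0,0,0,0],[0,0,0,0,0,0,0],[0,0,0,0,0,0,0],[0,0,0,0,0,0,0]])

```text
time_s: 20.72
position: [453.1, 364.9, 22.8]
tool_rot: [0.386, 0.923, 0.001, 0.001]
ft_force: [-0.7, -1.3, 6.9]
gripper_width: 55.6
grasp_force: 64.4
```

Call:
send_rows(commands=[[0,0,0.4,0,0,0,0],[0,0,1.1,0,0,0,0],[0.1,0,1.9,0,0,0,0],[0.3,-0.4,2.7,0,0,0,0],[0.6,-1,3.25,0,0,0,0]])

```text
time_s: 21.13
position: [475.1, 328.2, 154.8]
tool_rot: [0.383, 0.924, 0.003, -0.0]
ft_force: [0.6, 0.7, -2.2]
gripper_width: 55.1
grasp_force: 64.1
```

Call:
send_rows(commands=[[0.3,-0.9,0,0,0,0,0],[0.6,-1.8,0,0,0,0,0],[0.9,-2.7,0,0,0,0,0],[1.2,-3.6,0,0,0,0,0],[1.5,-4.5,0,0,0,0,0]])

```text
time_s: 21.55
position: [536.4, 142.0, 151.6]
tool_rot: [0.385, 0.923, 0.0, 0.0]
ft_force: [1.3, -0.2, -1.7]
gripper_width: 55.3
grasp_force: 64.2
```

Call:
send_rows(commands=[[0.3,-0.9,0,0,0,0,0],[0.6,-1.8,0,0,0,0,0],[0.9,-2.7,0,0,0,0,0],[1.2,-3.6,0,0,0,0,0],[1.5,-4.5,0,0,0,0,0]])

```text
time_s: 21.97
position: [596.2, -38.2, 151.5]
tool_rot: [0.386, 0.923, -0.0, 0.0]
ft_force: [0.3, 0.3, -1.7]
gripper_width: 55.2
grasp_force: 64.2
```

Call:
send_rows(commands=[[0.4,-0.8,0,0,0,0,0],[0.8,-1.5,0,0,0,0,0],[1,-2,0,0,0,0,0],[1.14,-2.29,0,0,0,0,0],[1.14,-2.29,0,0,0,0,0]])

```text
time_s: 22.38
position: [642.2, -132.8, 150.7]
tool_rot: [0.389, 0.921, -0.001, 0.001]
ft_force: [1.2, -1.1, -1.2]
gripper_width: 55.4
grasp_force: 64.2
```

Call:
send_rows(commands=[[0,0,0,0,0,0,0],[0,0,0,0,0,0,0],[0,0,0,0,0,0,0]])

```text
time_s: 22.63
position: [641.1, -125.2, 151.3]
tool_rot: [0.384, 0.923, 0.001, -0.0]
ft_force: [0.1, 0.8, -1.4]
gripper_width: 55.4
grasp_force: 64.2
```

```bash
python3 -c "
from h import *
snap('wrist','w9'); s=arm.read_state(); print(s['time_s'],s['q'],s['position'],R.from_quat(s['tool_rot']).as_matrix().round(3).tolist())"
```

```text
22.6833 [ 0.49649282  0.91409461 -0.74532806  1.52865412  0.70151251  0.98121144
  0.32647974] [ 641.18595058 -125.46941135  151.29127111] [[-0.705, 0.709, -0.0], [0.709, 0.705, 0.001], [0.001, 0.001, -1.0]]
```

View pics/w9.png

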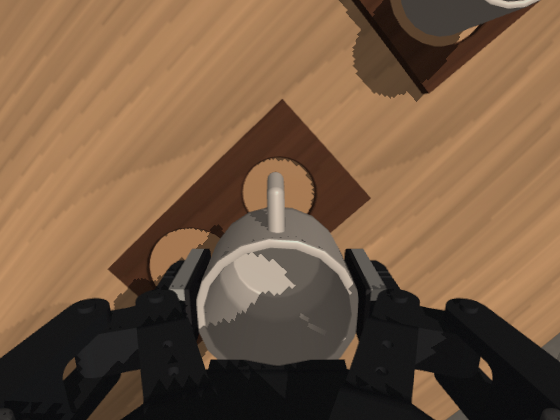

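The narrow well is centred near (279,193), with tray corners at (283,100), (370,198) and (109,269). The front of the cup's rim is at (277,240).

```bash
python3 - <<'E'
from h import *
T=np.load('pics/w9_pose.npy')
a=pix2w('wrist',[(279,193),(279,157),(283,100),(370,198),(109,269)],14,'w9');print(a)
d=pix2w('wrist',[(277,240)],T[2]-22.8+56,'w9')[0]-T[:2]
print(d,d@np.array([-.705,.709]),d@np.array([.709,.705]))
y=a[2]-a[4];y/=np.hypot(*y);print(np.degrees(np.arctan2(-y[0],y[1])),(a[2]+a[3])/2-52.5*y,(a[2]+a[3])/2-152.5*y)
E
```

```text
[[ 642.95787001 -125.21748097]
 [ 622.71630537 -104.89183097]
 [ 594.60728695  -72.42484588]
 [ 697.56404157  -76.72199775]
 [ 586.56048794 -275.83649139]]
[-17.5145592   17.41322788] 24.69374280130782 -0.14149682277818243
-2.265393133966694 [ 644.01043019 -127.03239058] [ 640.05760338 -226.95423584]
```

Call:
send_rows(commands=[[0,0.03,-0.5,0,0,0,0],[0,0.03,-1.2,0,0,0,0],[0,0.03,-2,0,0,0,0],[0,0.03,-2.6,0,0,0,0],[0,0.03,-2.85,0,0,0,0]])

```text
time_s: 23.1
position: [638.9, -125.4, 33.5]
tool_rot: [0.385, 0.923, -0.001, -0.003]
ft_force: [-0.4, -0.2, -1.8]
gripper_width: 55.3
grasp_force: 64.1
```

Call:
send_rows(commands=[[0,0,-0.06,0,0,0,0],[0,0,-0.12,0,0,0,0],[0,0,-0.16,0,0,0,0],[0,0,-0.19,0,0,0,0],[0,0,-0.21,0,0,0,0]])

```text
time_s: 23.52
position: [642.5, -126.3, 29.9]
tool_rot: [0.386, 0.923, 0.0, 0.001]
ft_force: [-0.6, -0.8, 7.9]
gripper_width: 55.8
grasp_force: 65.5
```

Call:
send_rows(commands=[[0,0,0,0,0,0,0.8],[0,0,0,0,0,0,0.9],[0,0,0,0,0,0,1],[0,0,0,0,0,0,1],[0,0,0,0,0,0,1]])

```text
time_s: 23.93
position: [641.6, -126.3, 28.7]
tool_rot: [0.386, 0.923, 0.0, 0.0]
ft_force: [-0.2, 0.9, -0.7]
gripper_width: 85.3
grasp_force: 0.0
```

Call:
send_rows(commands=[[0,0,0.3,0,0,0,1],[0,0,0.9,0,0,0,1],[0,0,1.7,0,0,0,1],[0,0,2.6,0,0,0,1],[-0.2,0.4,3.4,0,0,0,1]])

```text
time_s: 24.35
position: [634.7, -114.3, 166.8]
tool_rot: [0.388, 0.922, -0.001, 0.002]
ft_force: [1.3, -0.5, 0.3]
gripper_width: 85.3
grasp_force: 0.0
```

Call:
send_rows(commands=[[-0.45,0.8,0,0,0,0,1],[-0.9,1.6,0,0,0,0,1],[-1.4,2.4,0,0,0,0,1],[-1.9,3.2,0,0,0,0,1],[-2.3,4,0,0,0,0,1]])

```text
time_s: 24.77
position: [539.9, 50.8, 165.6]
tool_rot: [0.385, 0.923, -0.0, 0.0]
ft_force: [-0.5, 0.0, 0.1]
gripper_width: 85.0
grasp_force: 0.0
```

Call:
send_rows(commands=[[-0.45,0.8,0,0,0,0,1],[-0.9,1.6,0,0,0,0,1],[-1.4,2.4,0,0,0,0,1],[-1.8,3.1,0,0,0,0,1],[-2.18,3.75,0,0,0,0,1]])

```text
time_s: 25.18
position: [453.1, 201.9, 165.6]
tool_rot: [0.385, 0.923, 0.001, 0.0]
ft_force: [-0.5, -0.8, 0.2]
gripper_width: 85.4
grasp_force: 0.0
```

Call:
send_rows(commands=[[0,0,0,0,0,0,1],[0,0,0,0,0,0,1],[0,0,0,0,0,0,1],[0,0,0,0,0,0,1]])

```text
time_s: 25.52
position: [455.1, 198.3, 164.7]
tool_rot: [0.387, 0.922, -0.0, 0.0]
ft_force: [-0.0, -0.8, -0.2]
gripper_width: 85.5
grasp_force: 0.0
```

```bash
python3 - <<'E'
from h import *
im=snap('wrist','w10'); s=arm.read_state(); print(s['time_s'],s['position'],R.from_quat(s['tool_rot']).as_matrix().round(3).tolist())
e=w2pix('wrist',[[455,201,88]],'w10')[0];print(e,w2pix('wrist',[[455,201,100]],'w10'))
u,v=e.astype(int)
sub=im[max(0,v-70):v+70,u-80:u+80].max(2)
n,l,st,c=cv2.connectedComponentsWithStats((sub<45).astype(np.uint8))
for i in range(1,n):
    if st[i,4]>20: print(st[i],c[i]+[u-80,max(0,v-70)])
red=(im[...,0].astype(int)>im[...,1]*2.5)&(im[...,0]>70)
n,l,st,c=cv2.connectedComponentsWithStats(red.astype(np.uint8))
for i in range(1,n):
    if st[i,4]>100: print('red',st[i],pix2w('wrist',[c[i]],40,'w10'))
E
```

```text
25.5667 [455.09949255 198.19040372 164.54599921] [[-0.701, 0.713, 0.0], [0.713, 0.701, -0.001], [-0.001, -0.0, -1.0]]
[280.40728018 210.43666979] [[280.55615858 216.15891519]]
[ 64  64  23  25 427] [274.90632319 215.81733021]
red [ 109    0  108   72 4059] [[322.17171736 225.43385078]]
```

The knob was found at (275,216), which puts the canister about 1 mm from the TCP, so I can descend directly.

Call:
send_rows(commands=[[0,0,-0.5,0,0,0,1],[0,0,-1.2,0,0,0,1],[0,0,-2,0,0,0,1],[0,0,-2.7,0,0,0,1],[0,0,-3.1,0,0,0,1]])

```text
time_s: 25.98
position: [454.0, 197.6, 38.0]
tool_rot: [0.387, 0.922, -0.001, -0.001]
ft_force: [0.7, -0.3, -0.6]
gripper_width: 85.4
grasp_force: 0.0
```

Call:
send_rows(commands=[[0,0,0,0,0,0,1],[0,0,0,0,0,0,0],[0,0,0,0,0,0,0],[0,0,0,0,0,0,0],[0,0,0,0,0,0,0]])

```text
time_s: 26.4
position: [455.1, 199.7, 41.7]
tool_rot: [0.386, 0.923, 0.001, 0.001]
ft_force: [0.3, -1.0, 3.0]
gripper_width: 63.2
grasp_force: 66.0
```

Call:
send_rows(commands=[[0,0,0,0,0,0,0],[0,0,0,0,0,0,0],[0,0,0,0,0,0,0],[0,0,0,0,0,0,0]])

```text
time_s: 26.73
position: [455.1, 199.7, 41.6]
tool_rot: [0.386, 0.923, 0.001, 0.001]
ft_force: [-0.6, -0.8, 5.5]
gripper_width: 63.0
grasp_force: 66.2
```

Call:
send_rows(commands=[[0,0,0.4,0,0,0,0],[0,0,1.1,0,0,0,0],[0.1,0,1.9,0,0,0,0],[0.3,-0.4,2.7,0,0,0,0],[0.6,-1,3.2,0,0,0,0]])

```text
time_s: 27.15
position: [478.4, 163.3, 172.0]
tool_rot: [0.383, 0.924, 0.003, 0.0]
ft_force: [0.7, -0.4, -2.4]
gripper_width: 62.7
grasp_force: 66.7
```

Call:
send_rows(commands=[[0.3,-0.9,0,0,0,0,0],[0.6,-1.8,0,0,0,0,0],[1,-2.7,0,0,0,0,0],[1.4,-3.6,0,0,0,0,0],[1.7,-4.5,0,0,0,0,0]])

```text
time_s: 27.57
position: [547.2, -22.6, 168.8]
tool_rot: [0.386, 0.923, 0.0, 0.0]
ft_force: [0.3, -0.3, -2.6]
gripper_width: 62.5
grasp_force: 66.7
```

Call:
send_rows(commands=[[0.4,-0.9,0,0,0,0,0],[0.8,-1.8,0,0,0,0,0],[1.2,-2.6,0,0,0,0,0],[1.5,-3.3,0,0,0,0,0],[1.8,-4,0,0,0,0,0]])

```text
time_s: 27.98
position: [618.2, -182.9, 168.3]
tool_rot: [0.386, 0.922, -0.0, -0.0]
ft_force: [1.7, 1.4, -2.8]
gripper_width: 62.8
grasp_force: 66.7
```

Call:
send_rows(commands=[[0.2,-0.5,0,0,0,0,0],[0.4,-0.9,0,0,0,0,0],[0.52,-1.16,0,0,0,0,0],[0.52,-1.16,0,0,0,0,0],[0.52,-1.16,0,0,0,0,0]])

```text
time_s: 28.4
position: [638.4, -226.9, 168.0]
tool_rot: [0.386, 0.922, 0.0, -0.001]
ft_force: [-0.6, -0.4, -2.9]
gripper_width: 63.0
grasp_force: 66.7
```

Call:
send_rows(commands=[[0,0,0,0,0,0,0],[0,0,0,0,0,0,0],[0,0,0,0,0,0,0]])

```text
time_s: 28.65
position: [638.9, -225.3, 168.7]
tool_rot: [0.385, 0.923, 0.0, -0.0]
ft_force: [-0.1, -0.6, -2.7]
gripper_width: 63.2
grasp_force: 66.7
```

```bash
python3 - <<'E'
from h import *
im=snap('wrist','w11'); T=np.load('pics/w11_pose.npy');print(T)
e=w2pix('wrist',[[T[0],T[1],T[2]-41.6+94]],'w11')[0];print(e);u,v=e.astype(int)
sub=im[v-60:v+60,u-60:u+60].max(2)
n,l,st,c=cv2.connectedComponentsWithStats((sub<45).astype(np.uint8))
for i in range(1,n):
    if st[i,4]>20: print(st[i],c[i]+[u-60,v-60], pix2w('wrist',[c[i]+[u-60,v-60]],T[2]-41.6+94,'w11')-T[:2])
E
```

```text
[ 6.38917190e+02 -2.25311544e+02  1.68728843e+02  3.84519271e-01
  9.23116919e-01  2.00867990e-04 -2.08316019e-04]
[277.40498032 342.94085363]
[   0   32  120   88 6915] [276.63152567 369.20390456] [[ 6.45421843 -6.8374693 ]]
```

View pics/w11.png

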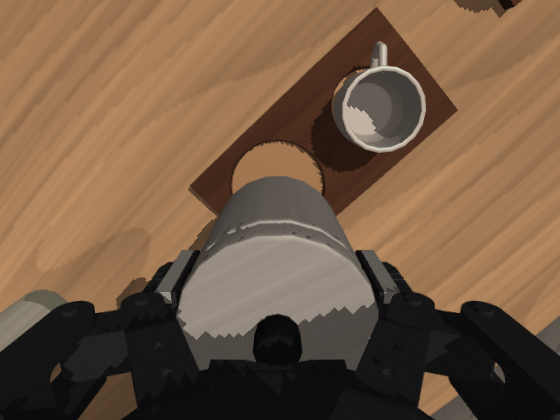

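The canister is centred in the grip, with its knob at (277,340). The far edge of the wide well is at (278,141), and the cup stands with its rim centred at (379,109).

```bash
python3 - <<'E'
from h import *
a=pix2w('wrist',[(278,141),(231,185),(325,185)],14,'w11');print(a)
print('centre from edge',a[0]-40*np.array([-.705,.709]),'mid',a[1:].mean(0))
print('cup',pix2w('wrist',[(379,109)],63,'w11'))
E
```

```text
[[ 612.53395469 -198.033927  ]
 [ 610.31514898 -251.82409753]
 [ 666.36001453 -196.24788652]]
centre from edge [ 640.73395469 -226.393927  ] mid [ 638.33758175 -224.03599203]
cup [[ 641.94289161 -131.69535802]]
```

Call:
send_rows(commands=[[0.01,0,-0.5,0,0,0,0],[0.01,0,-1.2,0,0,0,0],[0.01,0,-2,0,0,0,0],[0.01,0,-2.6,0,0,0,0],[0.01,0,-2.8,0,0,0,0]])

```text
time_s: 29.12
position: [636.5, -226.2, 52.4]
tool_rot: [0.385, 0.923, -0.001, -0.003]
ft_force: [-1.9, -0.4, -3.1]
gripper_width: 62.9
grasp_force: 66.7
```

Call:
send_rows(commands=[[0,0,-0.06,0,0,0,0],[0,0,-0.12,0,0,0,0],[0,0,-0.16,0,0,0,0],[0,0,-0.19,0,0,0,0],[0,0,-0.2,0,0,0,0]])

```text
time_s: 29.53
position: [640.4, -226.8, 49.9]
tool_rot: [0.386, 0.923, 0.0, 0.001]
ft_force: [-0.1, -1.0, -2.2]
gripper_width: 63.3
grasp_force: 66.7
```

Call:
send_rows(commands=[[0,0,-0.02,0,0,0,0],[0,0,-0.04,0,0,0,0],[0,0,-0.05,0,0,0,0],[0,0,-0.05,0,0,0,0]])

```text
time_s: 29.87
position: [640.2, -226.9, 48.7]
tool_rot: [0.386, 0.923, -0.0, 0.001]
ft_force: [-2.7, -0.4, 7.1]
gripper_width: 62.8
grasp_force: 67.8
```

Call:
send_rows(commands=[[0,0,0,0,0,0,0.8],[0,0,0,0,0,0,0.9],[0,0,0,0,0,0,1],[0,0,0,0,0,0,1],[0,0,0,0,0,0,1]])

```text
time_s: 30.28
position: [639.6, -226.7, 46.4]
tool_rot: [0.385, 0.923, 0.0, 0.0]
ft_force: [-1.2, 0.2, 0.1]
gripper_width: 85.4
grasp_force: 0.0
```

Call:
send_rows(commands=[[0,0,0.3,0,0,0,1],[0,0,0.9,0,0,0,1],[0,0,1.7,0,0,0,1],[0,0,2.6,0,0,0,1],[0,0,3.5,0,0,0,1]])

```text
time_s: 30.7
position: [639.2, -226.4, 188.5]
tool_rot: [0.385, 0.923, 0.0, -0.0]
ft_force: [0.0, 0.6, -0.4]
gripper_width: 85.4
grasp_force: 0.0
```

Call:
send_rows(commands=[[-0.8,0,0.4,0,0,0,1],[-1.6,0,0.8,0,0,0,1],[-2.4,0,1.2,0,0,0,1],[-3.2,0,1.6,0,0,0,1],[-4,0,2,0,0,0,1]])

```text
time_s: 31.12
position: [477.9, -226.4, 267.9]
tool_rot: [0.385, 0.923, -0.0, 0.0]
ft_force: [0.1, -1.0, 0.1]
gripper_width: 85.6
grasp_force: 0.0
```

```bash
python3 - <<'E'
from h import *
snap('scene','fin_scene');snap('side','fin_side')
# numeric check, no viewing: predicted rim centre in tray wells vs light/dark edges around the predicted rim ellipse
obj=dict(mug=(620.5,65.7,32,95),tin=(627.5,165.5,0,90),jug=(634.7,265.5,20.5,79),cup=(643.3,-126.5,29,63),can=(640.2,-226.5,32,95))
for cam_,fn in(('scene','fin_scene'),('side','fin_side')):
    im=np.load(f'pics/{fn}.npy');g=cv2.GaussianBlur(cv2.cvtColor(im,cv2.COLOR_RGB2GRAY),(3,3),0).astype(np.float32)
    G=np.hypot(cv2.Sobel(g,cv2.CV_32F,1,0),cv2.Sobel(g,cv2.CV_32F,0,1))
    for k,(x,y,r,z) in obj.items():
        if not r: continue
        t=np.linspace(0,2*np.pi,72);best=[]
        for dx in range(-14,15,2):
            for dy in range(-14,15,2):
                p=w2pix(cam_,np.c_[x+dx+r*np.cos(t),y+dy+r*np.sin(t),0*t+z]).astype(np.float32)
                best.append((cv2.remap(G,p[None,:,0].copy(),p[None,:,1].copy(),1).mean(),dx,dy))
        print(cam_,k,max(best))
E
```

```text
scene mug (np.float32(189.48672), 6, 0)
scene jug (np.float32(185.3793), 2, 0)
scene cup (np.float32(175.11565), 6, -4)
scene can (np.float32(144.00787), 2, 2)
side mug (np.float32(85.835846), -6, -2)
side jug (np.float32(117.003296), -4, 0)
side cup (np.float32(98.15756), -6, -4)
side can (np.float32(67.497284), -2, 12)
```

Averaging the two room cameras, the mug, jug and cup are within about 4 mm of their well centres. The canister agrees in the scene view; its side fit was weak. The floor contact heights also matched the 7 mm well depth, so I'm handing in.

```bash
python3 -c "
from h import *
s=arm.read_state();print(abs(s['joint_vel']).max());print(arm.sign_off())"
```

```text
0.08839717966674493
the job is handed in; nothing more can be done
None
```

I placed all five things upright in their wells with gentle contact, stayed clear of the water bottle and drinking glass, and handed the job in at about 31 s; no verdict was returned.

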